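Index the cell turret and shut the light cover

ROBOT

A 6-joint arm with a two-finger parallel gripper is mounted at the origin on a cart in front of the work surface, level with it; the furniture and walls round the work are solid. World frame = base frame: x ahead of the robot, y to its left, z up, the work surface at z = 0. Lengths are in m, angles in degrees, forces in N, time in s.
With the tool pointing down it reaches from about 0.35 to 0.975 m from the base axis. Payload 7.1 kg.
Tool frame: the origin (TCP) lies on the centre line of the jaws, within the pads' length; the fingertips stand ahead of it and the grasp point (between the pads) lies 2 mm behind it (arm.tip_reach is the z of the fingertips in the tool frame, in m); z points along the fingers, y is the direction in which the jaws open and shut (so a half turn about z gives the same grasp; the last joint's range is limited). The gripper opens to 88 mm and grips with 3 to 60 N. Pads are 20 mm wide; open, the fingers measure 115 mm over their backs; the gripper's body (75 mm by 178 mm) begins 61 mm behind the grasp point.
Start: joints at [67.666, 24.242, 93.386, -0, 62.372, -1.089], TCP at [0.226, 0.583, 0.24] pointing down, gripper open.
Joint ranges: [-172.04, 172.04], [-51.8, 120.97], [4.93, 147.93], [-75.15, 255.16], [6.16, 154.13], [-145.62, 145.62]. Speed limits (degrees/s): [136.94, 136.94, 172.46, 180, 180, 180].

INTERFACE

Orientations are given as a 3x3 rotation matrix whose columns are the frame's x, y, z axes.
In Python, from cell import sense, optics, job, arm gives the robot as it stands. The module is installed in compiled form; this text tells all that it offers.
- The arm moves only by the tool step_arm, never from a script. Its argument "increments" is a list of rows, each a list of 5 numbers: the shift along the tool's x, y, z in m, then the turn about the tool's z in rad, then the opening, from 0 (shut) to 1 (fully open). A call has 1 to 8 rows; each row shifts and turns the pose as measured when the row begins, along the tool's axes as they then stand; what a row does not reach is not made up. A row lasts 1/10 s, in which the tool goes at most 50 mm and 8.59 degrees, less where a joint would pass 70% of its speed; a pose out of reach is approached as far as the arm can. A call with a gripper value outside its range is refused whole. The fingers move at their own pace and stop on an object; "newtons" is the grip in N (left out, the last holds). Time passes only in rows, so rows that do not move let the fingers close. It gives the time, the measured TCP pose, the force and the opening at its end, in the units of the state.
- sense(): the state, without advancing time (a new reading comes with each control period).
- optics.snapshot(name): name is "side" or "top" or "wrist"; returns a dict with "color" (480x640x3 uint8, red, green, blue), "camera_matrix" (3x3 intrinsics, pixels), "R" (3x3) and "t" (3): a world point X has camera coordinates R X + t. Camera axes: x right, y down, z forward; pixel columns grow to the right and rows downward; lengths in m; the calibration is good to about 2 mm. A picture is of the moment at which its call begins. There is no depth.
- job.sign_off(): hands the job in, once; it reports no verdict.
The state is a dict: "t": time; "joint_pos": joint angles; "joint_vel": joint speeds; "joint_torque": joint torques, N m; "eef_pos": TCP position; "tcp_rot": TCP orientation; "force": force on the tool from outside, world axes, zero at the start; "torque": the same for the moment, N m; "finger_gap": finger opening in m.
Only numpy, scipy, OpenCV 4.12 (cv2) and the standard library are available. Lean on these libraries where they do the work, as an engineer would, in place of code of your own. Each camera call takes 0.05 s, during which the arm holds its last target. There are 200 camera calls.

TASK

Slide the flat cover of the cell changer right back, then turn the turret by its bar knob one place, whichever way is needed, so that the tall stoppered cell next to the lens snout clicks into the measuring place in front of the snout. Then slide the cover fully shut for the reading. All the cells must stay standing in their holders, and the things around the instrument are to be left where they are.

Things in the scene. Friction and masses are not known exactly. Their poses are not given: they have to be found in the camera images.
- changer: white bench cell changer on a low steel riser, fixed, 200 (x) x 385 (y) x 177 mm high with it; origin under its centre on the bench. Its -y half is the open-topped cell chamber (walls 7 mm thick, top edges 164 mm over the bench, black inside); its +y half is the closed optics module. Aluminium guide rails for the cover run along both long sides, top at 177 mm
- turret (a joint): turn of the cell turret about its upright axis, rad, anticlockwise from above positive, 0 at the start; no end stops. Six cell holders 60 degrees apart on a 58 mm radius; it rests in clicks every pi/3 (1.047 rad): a sprung roller drops into the valleys of its lobed disc, about 0.15 N m to leave one; let go well past half-way it runs on into the next click
- turret_grip (a point): point on the turret's axis inside its black bar knob, where to grip it. Bar: 60 mm long along this point's y, 16 mm thick along its x, from 18 mm below to 12 mm above this point (this point 149 mm over the bench). It turns with the turret. The tall cell reaches 141 mm over the bench, 40 mm from the axis; the axis lies at x = 0, y = -92 mm of changer
- light_cover (a joint): how far the cover is slid back, m: 0 fully shut over the chamber (end stop), 0.180 fully open over the optics module (end stop); it slides along the +y axis of changer, stays where it is left, about 2.5 N of friction and some drag
- cover_grip (a point): centre of the steel cross-bar on the flat grey cover (176 x 188 x 5 mm, top face 172 mm over the bench). Bar: 84 mm along this point's x, 14 mm thick along its y (the slide direction), top 197 mm over the bench; this point is 185 mm over the bench, 13 mm over the cover's face and 12 mm below the bar's top
- beam (a point): the measuring place: centre of the holder floor in front of the lens snout, 79 mm over the bench, at x = 0, y = -34 mm of changer. The snout is a level aluminium tube, 26 mm diameter, on a bright aluminium plate, that comes out of the optics module into the chamber and ends 23 mm from this point
- tall_cell: the tall round glass cell, 34 mm diameter, 62 mm high, with a narrow black stopper (22 mm diameter, 18 mm high); loose in a holder next to the measuring place, on the one side or the other; origin under its centre, z up. Holders are rings of 38 mm bore, 20 mm deep
- low_cell_a: a low round glass cell, 34 mm diameter, 38 mm high, with a wide flat black cap (33 mm diameter); loose in a holder, at the start in the measuring place; origin under its centre
- low_cell_b: a low round glass cell, 34 mm diameter, 38 mm high, with a wide flat black cap (33 mm diameter); loose in a holder, at the start next to the measuring place, on the other side than the tall cell; origin under its centre
- low_cell_c: a low round glass cell, 34 mm diameter, 38 mm high, with a wide flat black cap (33 mm diameter); loose in a holder, at the start in the holder farthest from the snout; origin under its centre
- dish: clear petri dish, 69 mm diameter, 14 mm high, bystander just left of the changer; origin under its centre
- bench_timer: white bench timer, 70 x 64 x 20 mm, bystander to the left of the changer; origin under its centre
- tip_rack: blue pipette tip box with a clear lid, 100 x 70 x 58 mm, bystander to the left of the changer; origin under its centre

How it is judged (in metres and radians):
On the way, in this order (a step that is already met when the one before it is completed fails the run):
1. the cover is slid back clear of the turret (open by more than 165 mm) (value of joint light_cover above 0.165 m), for 0.1 s.
2. the tall cell stands in the measuring place, within 6 mm, the turret at rest, the cover still back (horizontal distance between tall_cell and beam below 0.006 m and value of joint light_cover above 0.12 m and velocity of joint turret between -0.05 and 0.05 rad/s), for 0.3 s.
At the end, for the whole second after the job is handed in: The cover is fully shut (within 4 mm of its stop), the tall cell stands in front of the snout within 6 mm of the centre of the measuring place, the turret is at rest, and all four cells stand upright (within 0.15 rad) on the floors of their holders (value of joint light_cover below 0.004 m and horizontal distance between tall_cell and beam below 0.006 m and velocity of joint turret between -0.05 and 0.05 rad/s and angle between each of tall_cell, low_cell_a, low_cell_b, low_cell_c's own z axis and vertical below 0.15 rad and z of tall_cell in the frame of changer between 0.073 and 0.085 m and z of low_cell_a in the frame of changer between 0.073 and 0.085 m and z of low_cell_b in the frame of changer between 0.073 and 0.085 m and z of low_cell_c in the frame of changer between 0.073 and 0.085 m); the robot touches nothing.
It fails at once if a cell is tipped by more than 0.5 rad (angle between any of tall_cell, low_cell_a, low_cell_b, low_cell_c's own z axis and vertical above 0.5 rad).
It fails at once if the petri dish, the timer or the tip box is moved by more than 20 mm (distance of any of dish, bench_timer, tip_rack from where it was at the start of the episode above 0.02 m).
It also fails if it takes over 67 s, if anything falls off the work surface, if the arm or the gripper's body presses on something with over 40 N, if the wrist force passes 120 N, or if a joint passes its speed limit or range.

## Working session

There is one attempt and no reset: what is moved stays moved. The work goes in short steps, Python scripts to look and compute and a tool call to move; the robot and the scene stay as the last step left them, time stands still between calls to the robot, and variables do not carry over. Pictures are saved under pics/ and viewed, about 8 in all and at most 12, crops included, and the job is handed in when it is done.

Besides the shell and the picture viewer there is one more tool, called as name([rows], argument=value, ...), one row to a line, values as JSON. step_arm: Moves the arm, as the interface text tells. Its arguments: {"type":"object","properties":{"increments":{"type":"array","items":{"type":"array","items":{"type":"number"}}},"newtons":{"type":"number"}},"required":["increments"]}

```bash
mkdir -p pics; cat > h.py <<'E'
import numpy as np, cv2
from cell import sense, optics, job, arm
def snap(n,f):
    s=optics.snapshot(n); cv2.imwrite('pics/'+f+'.png',s['color'][:,:,::-1]); np.savez('pics/'+f+'.npz',**{k:s[k] for k in('color','camera_matrix','R','t')}); return s
def load(f): return np.load('pics/'+f+'.npz')
def ray(s,u,v):
    R=s['R'];c=-R.T@s['t'];d=R.T@np.linalg.inv(s['camera_matrix'])@[u,v,1]; return c,d/np.linalg.norm(d)
def onz(s,u,v,z):
    c,d=ray(s,u,v); return c+d*(z-c[2])/d[2]
def tri(*o):
    A=0;b=0
    for s,u,v in o:
        c,d=ray(s,u,v);P=np.eye(3)-np.outer(d,d);A=A+P;b=b+P@c
    return np.linalg.solve(A,b)
def proj(s,X):
    p=s['camera_matrix']@(s['R']@np.array(X)+s['t']); return p[:2]/p[2]
E
python3 - <<'E'
from h import *
for n in('side','top','wrist'):
    s=snap(n,n+'0'); print(n,-s['R'].T@s['t'])
print(sense(),arm.tip_reach)
a=cv2.imread('pics/side0.png');b=cv2.imread('pics/top0.png')
E
```

```text
side [ 0.04784409 -1.34026747  1.19500174]
top [ 0.34756867 -0.00855261  1.49165964]
wrist [0.16183039 0.60759441 0.38366791]
{'t': 0.15, 'joint_pos': array([ 6.76642557e+01,  2.42757627e+01,  9.34198544e+01,  7.01955615e-05,
        6.23754216e+01, -1.08997913e+00]), 'joint_vel': array([-0.09296019, -0.04462101, -0.19436052,  0.07198866,  0.05385807,
        0.02333533]), 'joint_torque': array([ 3.55390621e-04, -5.44979882e+01, -2.73919719e+01,  6.43830397e-02,
        2.04348424e-02, -3.85916178e-05]), 'eef_pos': array([0.2263113 , 0.58213879, 0.23907556]), 'tcp_rot': array([[-9.32034443e-01,  3.62369389e-01, -4.72191818e-04],
       [ 3.62369696e-01,  9.32033738e-01, -1.14642356e-03],
       [ 2.46698997e-05, -1.23961425e-03, -9.99999231e-01]]), 'force': array([ 0.62830388, -0.34832234, -0.20399895]), 'torque': array([-0.00860687,  0.03534347, -0.03914137]), 'finger_gap': 0.0876479029938452} 0.017
```

View pics/top0.png

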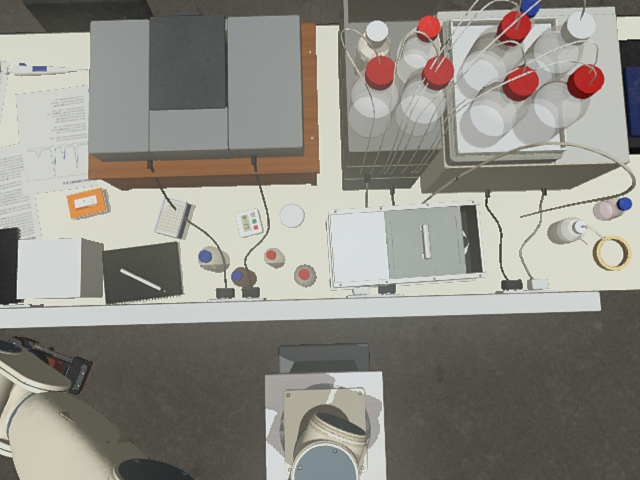

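View pics/side0.png

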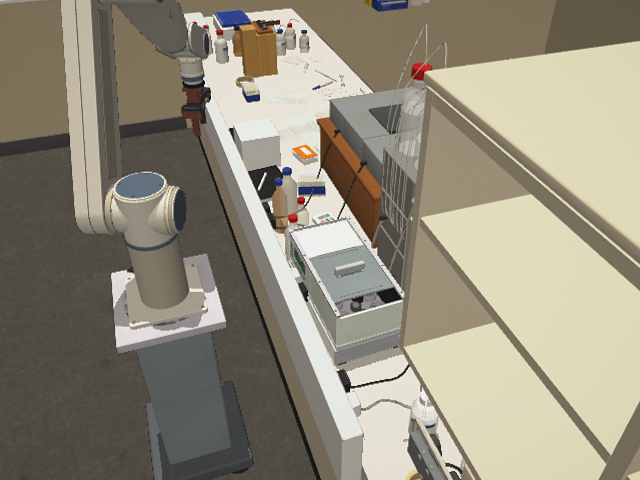

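Top view: changer spans roughly (328,210)–(483,288), with +y to the left. The cross-bar is near (426,241), and part of the chamber is open at the right, x≈465. The side view shows the bar near (349,268). Next I'll zoom in on both for measuring.

```bash
python3 - <<'E'
from h import *
t=load('top0');s=load('side0')
a=cv2.resize(t['color'][195:300,320:490],None,fx=4,fy=4,interpolation=cv2.INTER_CUBIC)[:,:,::-1]
b=cv2.resize(s['color'][215:365,285:415],None,fx=4,fy=4,interpolation=cv2.INTER_CUBIC)[:,:,::-1]
b=b[:520]
im=np.zeros((600,800,3),np.uint8)
im[:420,:680]=a
cv2.imwrite('pics/c0.png',a); cv2.imwrite('pics/c1.png',b)
for n,d,(u0,v0,u1,v1) in(('top',t,(395,215,455,275)),('side',s,(325,255,375,285))):
    g=cv2.cvtColor(d['color'],cv2.COLOR_RGB2GRAY)[v0:v1,u0:u1]
    m=(g>np.median(g)+25).astype(np.uint8)
    k,l,st,c=cv2.connectedComponentsWithStats(m)
    for i in range(1,k):
        if st[i,4]>15: print(n,st[i],c[i]+[u0,v0], cv2.minAreaRect(np.argwhere(l==i)[:,::-1].astype(np.float32)))
E
```

```text
top [ 29  10   6  33 126] [426.33333333 241.19047619] ((31.27458953857422, 26.020492553710938), (32.32126235961914, 3.8025012016296387), 84.80557250976562)
side [10  6 29  9 88] [348.97727273 264.96590909] ((24.117647171020508, 9.970589637756348), (2.9104275703430176, 28.861740112304688), 75.96376037597656)
```

View pics/c0.png

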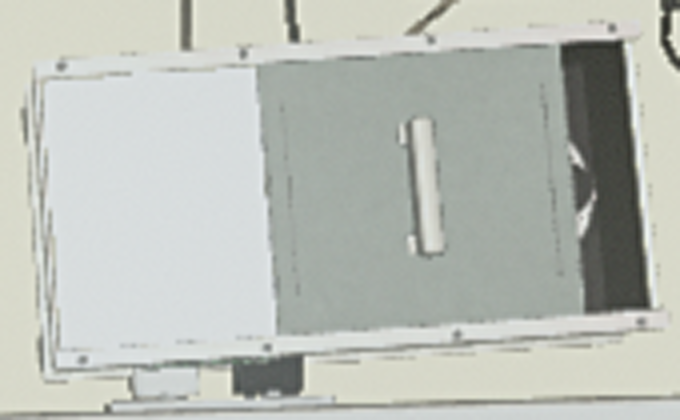

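```bash
python3 - <<'E'
from h import *
t=load('top0');s=load('side0')
print('tri bar',tri((t,426.5,241.2),(s,349,265)))
f=lambda u,v,z:onz(t,320+(u-1.5)/4,195+(v-1.5)/4,z)
P={k:f(*p,.177) for k,p in dict(TL=(61,65),TR=(612,28),BL=(83,359),BR=(641,321)).items()}
for k in P: print(k,P[k])
y=[P['TL']-P['TR'],P['BL']-P['BR']]
for d in y: print(np.degrees(np.arctan2(-d[0],d[1])),np.linalg.norm(d))
b0=f(423,120,.195);b1=f(430,254,.195);print('bar',b0,b1,(b0+b1)/2,np.degrees(np.arctan2((b0-b1)[1],(b0-b1)[0])))
print('outer right end',f(637,20,.177),f(663,328,.177),f(33,68,.177),f(52,374,.177))
print('cover corners',[f(*p,.172) for p in((257,66),(277,336),(560,45),(583,314))])
print('table',onz(t,305,300,0))
E
```

```text
tri bar [ 0.47910904 -0.25944656  0.19507647]
TL [ 0.56353559 -0.04136983  0.177     ]
TR [ 0.57677048 -0.3817642   0.177     ]
BL [ 0.38264409 -0.04912027  0.177     ]
BR [ 0.39596546 -0.38877209  0.177     ]
2.226597744408758 0.34065156666047264
2.246027469867537 0.339912953292792
bar [ 0.52053088 -0.25901367  0.195     ] [ 0.43914387 -0.25921932  0.195     ] [ 0.47983737 -0.25911649  0.195     ] 0.1447771645615044
outer right end [ 0.5813213  -0.39746394  0.177     ] [ 0.39134095 -0.40186368  0.177     ] [ 0.56216615 -0.02407207  0.177     ] [ 0.37411462 -0.03003578  0.177     ]
cover corners [array([ 0.56022011, -0.16258826,  0.172     ]), array([ 0.3933741, -0.1679702,  0.172    ]), array([ 0.56792609, -0.35042902,  0.172     ]), array([ 0.4014239 , -0.35512468,  0.172     ])]
table [0.34737403 0.04390631 0.        ]
```

The checks agree: the triangulated bar top is z=0.195, the screw spacing is equal on both rails and the yaw is 2.2°. The changer centre is at (0.480,-0.215) and the cover is already about 45 mm open. Next I lift and turn the tool so its y lies along -y of the changer.

step_arm([
  [0,0,-0.02,0.144,1],
  [0,0,-0.02,0.144,1],
  [0,0,-0.02,0.144,1],
  [0,0,-0.02,0.144,1],
  [0,0,-0.02,0.144,1],
  [0,0,0,0.144,1],
  [0,0,0,0.144,1],
  [0,0,0,0.144,1],
])

```text
t: 0.95
eef_pos: [0.2257, 0.5807, 0.3401]
tcp_rot: [[-0.004, 1.0, -0.003], [1.0, 0.004, -0.007], [-0.007, -0.003, -1.0]]
force: [-0.0, 0.2, -0.3]
finger_gap: 0.0878
```

step_arm([
  [0,0,0,0.144,1],
  [0,0,0,0.144,1],
  [0,0,0,0.144,1],
  [0,0,0,0.144,1],
  [0,0,0,0.144,1],
  [0,0,0,0.144,1],
  [0,0,0,0.144,1],
  [0,0,0,0.144,1],
])

```text
t: 1.75
eef_pos: [0.225, 0.5792, 0.3375]
tcp_rot: [[0.93, 0.366, -0.005], [0.366, -0.93, -0.012], [-0.009, 0.009, -1.0]]
force: [-0.2, 0.3, 0.3]
finger_gap: 0.0877
```

step_arm([
  [0,0,0,0.144,0.5],
  [0,0,0,0.144,0.5],
  [0,0,0,0.144,0.5],
])

```text
t: 2.05
eef_pos: [0.2767, 0.5494, 0.3316]
tcp_rot: [[0.996, 0.046, -0.08], [0.049, -0.998, 0.033], [-0.078, -0.036, -0.996]]
force: [0.3, 0.4, -0.1]
finger_gap: 0.0673
```

```bash
python3 -c "
from h import *
s=sense();print(s['joint_pos'],s['joint_vel'],s['eef_pos'])"
```

```text
[ 59.83837864  18.63484059  89.27598714   5.11466373  72.83531054
 145.5529664 ] [-41.8844521   -1.77481497   9.39810966  27.29282274  -6.28398169
   0.06710971] [0.27667169 0.54939898 0.33155078]
```

Joint 6 ran into its range because I turned before swinging the base, and the tool tilted about 5°. I'll back the turn off a little, move towards -y and see whether the tilt goes.

step_arm([
  [0,0.03,0,-0.1,0.5],
  [0,0.04,0,-0.05,0.5],
  [0,0.04,0,0,0.5],
  [0,0.04,0,0,0.5],
])

```text
t: 2.45
eef_pos: [0.3024, 0.3974, 0.3222]
tcp_rot: [[0.977, 0.197, -0.081], [0.2, -0.979, 0.032], [-0.073, -0.047, -0.996]]
force: [-0.1, 0.6, 0.2]
finger_gap: 0.0439
```

```bash
python3 -c "
from h import *
s=sense();print(s['joint_pos'],s['joint_vel'],s['eef_pos'])"
```

```text
[ 48.61240761   8.91121841 103.29387942   5.0173014   69.58673948
 125.30909292] [-35.6411949  -23.81214729  32.41783784  -1.06382792  -5.63259697
 -36.22670159] [0.30240935 0.39744464 0.32216788]
```

The tilt stays (5°, mostly in the plane of the pads once they lie along y). That is harmless for the cover bar, and the knob can be turned with loosely set jaws, so I carry on towards the changer.

step_arm([
  [0,0.02,-0.035,0,0.5],
  [0,0.04,-0.03,0,0.5],
  [0.005,0.045,0,0,0.5],
  [0.005,0.045,0,0,0.5],
  [0.005,0.045,0,0,0.5],
  [0.005,0.045,0,0.04,0.5],
  [0.005,0.045,0,0.04,0.5],
  [0.005,0.045,0,0.04,0.5],
])

```text
t: 3.25
eef_pos: [0.3969, 0.0643, 0.371]
tcp_rot: [[0.994, 0.079, -0.08], [0.082, -0.996, 0.029], [-0.077, -0.035, -0.996]]
force: [1.3, -0.1, -0.0]
finger_gap: 0.044
```

step_arm([
  [0.005,0.045,0,0.04,0.5],
  [0.005,0.045,0,0,0.5],
  [0.005,0.045,0,0,0.5],
  [0.005,0.045,0,0,0.5],
  [0.005,0.04,0,0,0.5],
])

```text
t: 3.75
eef_pos: [0.4308, -0.1641, 0.3614]
tcp_rot: [[0.996, 0.035, -0.079], [0.038, -0.999, 0.029], [-0.078, -0.032, -0.996]]
force: [-0.5, -0.2, 0.1]
finger_gap: 0.0437
```

step_arm([
  [0.02,0.04,0,0,0.5],
  [0.02,0.035,0.03,0,0.5],
  [0.01,0.015,0.04,0,0.5],
  [0,0,0,0,0.5],
  [0,0,0,0,0.5],
])

```text
t: 4.25
eef_pos: [0.479, -0.2587, 0.2838]
tcp_rot: [[0.997, 0.028, -0.077], [0.03, -0.999, 0.029], [-0.076, -0.031, -0.997]]
force: [-0.4, -0.6, 0.2]
finger_gap: 0.0439
```

```bash
python3 - <<'E'
from h import *
s=sense();print(s['joint_pos'],s['eef_pos'],s['tcp_rot'])
w=snap('wrist','w1')
print(proj(w,[.480,-.2595,.197]),proj(w,[.522,-.2595,.197]))
E
```

```text
[-29.24045663  16.72103206  98.42252991  -0.77501577  69.50623038
  59.40861213] [ 0.4789657  -0.25874042  0.2838476 ] [[ 0.99665614  0.02764098 -0.07689287]
 [ 0.02991075 -0.99914547  0.02852494]
 [-0.07603871 -0.03072948 -0.99663123]]
[318.63571272 235.69225771] [320.73668765 175.49856019]
```

View pics/w1.png

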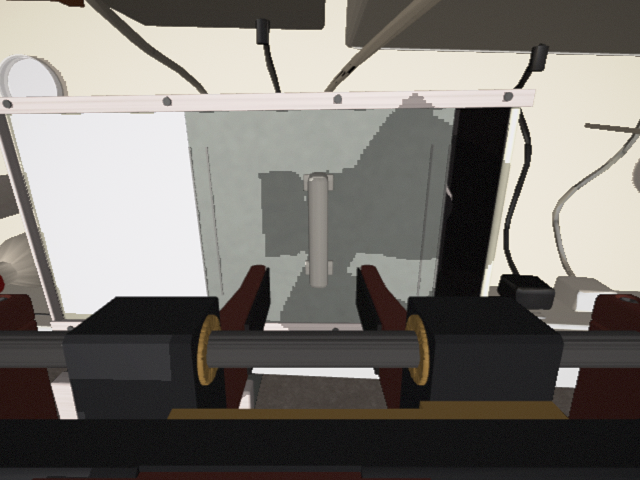

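The bar shows at (318,177)–(318,287), centre (318,232). The prediction was (318.6,235.7), so they agree. Descending with tips kept just above the cover face, then gripping.

step_arm([
  [0.003,0.001,0.03,0,0.5],
  [0.003,0.001,0.03,0,0.5],
  [0.002,0.001,0.02,0,0.5],
  [0,0,0.007,0,0.5],
  [0,0,0,0,0.5],
])

```text
t: 4.8
eef_pos: [0.484, -0.2562, 0.205]
tcp_rot: [[0.997, 0.034, -0.064], [0.035, -0.999, 0.021], [-0.063, -0.024, -0.998]]
force: [0.0, 0.1, -0.9]
finger_gap: 0.0437
```

step_arm([
  [0,0.002,0.008,0,0.5],
  [0,0,0.003,0,0.5],
  [0,0,0,0,0.5],
])

```text
t: 5.1
eef_pos: [0.4852, -0.2582, 0.1974]
tcp_rot: [[0.998, 0.035, -0.059], [0.036, -0.999, 0.018], [-0.058, -0.02, -0.998]]
force: [0.0, 0.0, 1.0]
finger_gap: 0.0441
```

step_arm([
  [0,0,0,0,0],
  [0,0,0,0,0],
  [0,0,0,0,0],
  [0,0,0,0,0],
  [0,0,0,0,0],
], newtons=25)

```text
t: 5.6
eef_pos: [0.4858, -0.2588, 0.1988]
tcp_rot: [[0.998, 0.035, -0.057], [0.036, -0.999, 0.017], [-0.056, -0.019, -0.998]]
force: [0.1, -0.2, -1.0]
finger_gap: 0.0137
```

step_arm([
  [0,-0.012,0,0,0],
  [0,-0.022,0,0,0],
  [0,-0.022,0,0,0],
  [0,-0.022,0,0,0],
  [0,-0.022,0,0,0],
  [0,-0.015,0,0,0],
  [0,0,0,0,0],
])

```text
t: 6.3
eef_pos: [0.4811, -0.1426, 0.1987]
tcp_rot: [[0.998, 0.036, -0.056], [0.036, -0.999, 0.01], [-0.056, -0.012, -0.998]]
force: [-0.1, 1.8, -1.5]
finger_gap: 0.0139
```

step_arm([
  [0,-0.01,0,0,0],
  [0,-0.007,0,0,0],
  [0,-0.005,0,0,0],
  [0,-0.004,0,0,0],
])

```text
t: 6.7
eef_pos: [0.4805, -0.1277, 0.1986]
tcp_rot: [[0.998, 0.043, -0.055], [0.042, -0.999, -0.015], [-0.056, 0.013, -0.998]]
force: [-1.3, -20.9, -6.8]
finger_gap: 0.0138
```

step_arm([
  [0,-0.004,0,0,0],
  [0,0,0,0,0],
])

```text
t: 6.9
eef_pos: [0.4805, -0.1282, 0.1985]
tcp_rot: [[0.998, 0.042, -0.055], [0.041, -0.999, -0.022], [-0.055, 0.02, -0.998]]
force: [1.2, 3.1, -0.9]
finger_gap: 0.0134
```

End stop reached (20.9 N push, bar moved 131 mm). Release, lift, and go over the turret to look.

step_arm([
  [0,0,0,0,0.5],
  [0,0,0,0,0.5],
  [0,0,0,0,0.5],
  [0,0,-0.03,0,0.5],
  [0,0,-0.04,0,0.4],
  [0,0.03,-0.03,0,0.4],
  [0,0.03,0,0,0.4],
  [0,0.03,0,0,0.4],
])

```text
t: 7.7
eef_pos: [0.4894, -0.2134, 0.3042]
tcp_rot: [[0.997, 0.047, -0.057], [0.046, -0.999, -0.019], [-0.058, 0.016, -0.998]]
force: [-0.1, 0.6, -0.1]
finger_gap: 0.035
```

step_arm([
  [0,0.03,0,0,0.4],
  [0,0.03,0,0,0.4],
  [0,0.01,0,0,0.4],
  [0,0,0,0,0.4],
])

```text
t: 8.1
eef_pos: [0.4932, -0.2875, 0.3068]
tcp_rot: [[0.997, 0.045, -0.055], [0.044, -0.999, -0.019], [-0.056, 0.017, -0.998]]
force: [0.9, 0.4, -0.5]
finger_gap: 0.0352
```

```bash
python3 - <<'E'
from h import *
s=sense();print(s['joint_pos'],s['eef_pos'],s['tcp_rot'])
w=snap('wrist','w2'); t=snap('top','top2')
print(proj(w,[.483,-.307,.161]),proj(t,[.483,-.307,.161]))
E
```

```text
[-30.14358457  16.62403827  95.30321654  -2.67535347  70.25897236
  58.24001354] [ 0.49323976 -0.28752911  0.30684209] [[ 0.99747533  0.04526284 -0.05471964]
 [ 0.04428082 -0.99883789 -0.01902822]
 [-0.05551732  0.01655715 -0.99832043]]
[332.45591861 230.09512652] [442.92002634 240.9630345 ]
```

View pics/w2.png

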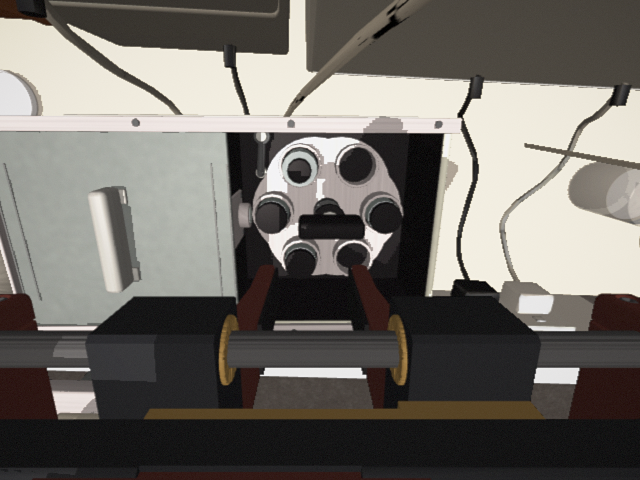

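The wrist view shows the turret centre near (325,210), with the snout on the left at (242,215). The tall cell, with its glass rim and narrow stopper, is at (299,165) on the +x side. Low cells are at (271,215), (300,258) and (386,215). The bar knob is level at (300–365,227), along changer y. The tall cell therefore needs +60° seen from above, which is −1.047 about tool z. First I turn the jaws to straddle the bar.

step_arm([
  [0,0,0,-0.142,0.4],
  [0,0,0,-0.142,0.4],
  [0,0,0,-0.142,0.4],
  [0,0,0,-0.142,0.4],
  [0,0,0,-0.142,0.4],
  [0,0,0,-0.142,0.4],
  [0,0,0,-0.142,0.4],
  [0,0,0,-0.142,0.4],
])

```text
t: 9.0
eef_pos: [0.4929, -0.273, 0.3061]
tcp_rot: [[0.326, 0.943, -0.058], [0.945, -0.328, -0.014], [-0.032, -0.05, -0.998]]
force: [0.4, 0.1, -0.1]
finger_gap: 0.0348
```

step_arm([
  [0,0,0,-0.142,0.4],
  [0,0,0,-0.142,0.4],
  [0,0,0,-0.142,0.4],
  [0,0,0,0,0.4],
])

```text
t: 9.4
eef_pos: [0.4928, -0.2662, 0.3059]
tcp_rot: [[-0.119, 0.991, -0.059], [0.993, 0.118, -0.012], [-0.005, -0.06, -0.998]]
force: [0.1, -0.4, -0.8]
finger_gap: 0.0349
```

```bash
python3 - <<'E'
from h import *
s=sense();print(s['joint_pos'],s['eef_pos'],s['tcp_rot'])
w=snap('wrist','w3'); w2=load('w2');t=load('top2')
p3=proj(w,[.483,-.307,.161]);print(p3)
for n,d,p in(('w2',w2,(333,227)),('w3',w,p3),('t',t,proj(t,[.483,-.307,.161]))):
    g=cv2.cvtColor(d['color'],cv2.COLOR_RGB2GRAY); u,v=map(int,p)
    k,l,st,c=cv2.connectedComponentsWithStats((g<45).astype(np.uint8))
    i=l[v,u]; print(n,g[v,u],i,st[i],c[i])
E
```

```text
[-28.43420778  15.92858057  96.3905517   -2.36239138  70.36360726
 -34.39850288] [ 0.49276139 -0.26620273  0.30593093] [[-0.11872864  0.99114977 -0.05937718]
 [ 0.99291479  0.11822132 -0.01199759]
 [-0.00487176 -0.06038094 -0.99816352]]
[306.94671111 270.1914565 ]
w2 26 30 [ 299  204   65   35 1711] [330.61835184 224.52191701]
w3 26 100 [    0   168   640   312 83841] [302.79581589 381.53613387]
t 206 0 [     0      0    640    480 305100] [319.05378564 240.26647001]
```

View pics/w3.png

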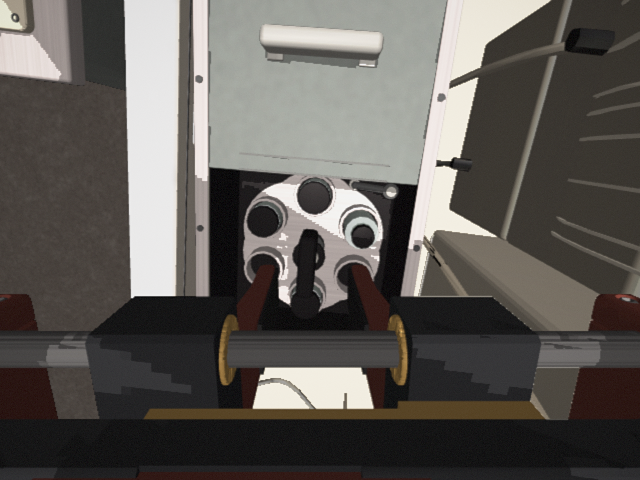

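```bash
python3 - <<'E'
from h import *
w=load('w3');w2=load('w2')
print('knob top',tri((w2,332,227),(w,308,272)))
a,b=onz(w2,300,227,.161),onz(w2,364,227,.161);print(a,b,np.linalg.norm(a-b),np.degrees(np.arctan2(*(a-b)[[1,0]])))
print('tall stopper',tri((w2,299,166),(w,361,234)))
R=sense()['tcp_rot'];print(R.T@(np.array([.483,-.307,.25])-sense()['eef_pos']))
E
```

```text
knob top [ 0.48513087 -0.30715658  0.16225496]
[ 0.48468208 -0.27845519  0.161     ] [ 0.48693883 -0.33447995  0.161     ] 0.05607020286058658 92.30670646246999
tall stopper [ 0.53159387 -0.27607676  0.120814  ]
[-0.03912593 -0.01097144  0.05690601]
```

The measured knob top is (0.4845,-0.307,0.162), which agrees with 161 mm and the expected axis, and the bar lies at 92.3°. Moving over and part-way down.

step_arm([
  [-0.02,-0.005,0.02,0.08,0.36],
  [-0.018,-0.002,0.03,0,0.36],
  [0,0,0.02,0,0.36],
  [0,0,0,0,0.36],
])

```text
t: 9.85
eef_pos: [0.4858, -0.3037, 0.2364]
tcp_rot: [[-0.019, 0.998, -0.056], [1.0, 0.019, -0.013], [-0.012, -0.056, -0.998]]
force: [-0.1, 0.1, -0.7]
finger_gap: 0.0317
```

```bash
python3 - <<'E'
from h import *
s=sense();R=s['tcp_rot'];print(s['eef_pos'],R,R.T@(np.array([.4845,-.307,.152])-s['eef_pos']))
E
```

```text
[ 0.48580069 -0.30373229  0.2363847 ] [[-0.01942019  0.99823473 -0.05612743]
 [ 0.99974001  0.01871727 -0.01302232]
 [-0.01194878 -0.05636574 -0.99833869]] [-0.0022333   0.00339685  0.08436007]
```

step_arm([
  [-0.002,0.001,0.03,-0.02,0.36],
  [0,0.001,0.025,0,0.36],
  [0,0.001,0.015,0,0.36],
  [0,0,0,0,0.36],
])

```text
t: 10.25
eef_pos: [0.4875, -0.3058, 0.1681]
tcp_rot: [[-0.033, 0.998, -0.052], [0.999, 0.032, -0.015], [-0.014, -0.053, -0.999]]
force: [-0.5, -0.1, -0.1]
finger_gap: 0.0315
```

```bash
python3 - <<'E'
from h import *
s=sense();R=s['tcp_rot'];print(s['eef_pos'],R,R.T@(np.array([.4845,-.307,.152])-s['eef_pos']),s['force'])
E
```

```text
[ 0.48747413 -0.30580845  0.16810818] [[-0.03253475  0.99811367 -0.05206337]
 [ 0.99937851  0.03178044 -0.01525137]
 [-0.013568   -0.05252721 -0.99852732]] [-0.00087549 -0.00216027  0.01625748] [-0.47070822 -0.11658501 -0.13758077]
```

step_arm([
  [-0.001,-0.003,0.012,0,0.36],
  [0,0,0.004,0,0.36],
  [0,0,0,0,0.22],
  [0,0,0,0,0.22],
  [0,0,0,0,0.22],
], newtons=40)

```text
t: 10.75
eef_pos: [0.4835, -0.3076, 0.1544]
tcp_rot: [[-0.032, 0.998, -0.052], [0.999, 0.031, -0.017], [-0.015, -0.053, -0.998]]
force: [-1.5, -0.3, -1.6]
finger_gap: 0.0194
```

```bash
python3 - <<'E'
from h import *
s=sense();R=s['tcp_rot'];print(s['eef_pos'],R,R.T@(np.array([.4845,-.307,.152])-s['eef_pos']),s['force'],s['torque'])
E
```

```text
[ 0.48354    -0.3075877   0.15437096] [[-0.03169518  0.99814011 -0.05207434]
 [ 0.9993792   0.03084653 -0.01702069]
 [-0.01538272 -0.05258148 -0.99849815]] [0.00059338 0.00110101 0.0023074 ] [-1.48315576 -0.34227928 -1.56410998] [-0.11958073  0.27218656  0.01366259]
```

step_arm([
  [0,0,0,-0.07,0.22],
  [0,0,0,-0.07,0.22],
  [0,0,0,-0.07,0.22],
  [0,0,0,-0.07,0.22],
  [0,0,0,-0.07,0.22],
  [0,0,0,-0.07,0.22],
])

```text
t: 11.35
eef_pos: [0.4822, -0.3067, 0.1548]
tcp_rot: [[-0.446, 0.893, -0.053], [0.895, 0.446, -0.015], [0.011, -0.054, -0.998]]
force: [-0.9, -1.0, -3.5]
finger_gap: 0.0197
```

step_arm([
  [0,0.001,0,-0.07,0.22],
  [0,0,0,-0.07,0.22],
  [0,0,0,-0.07,0.22],
  [0,0,0,-0.07,0.22],
  [0,0,0,-0.07,0.22],
  [0,0,0,-0.07,0.22],
  [0,0,0,-0.07,0.22],
  [0,0,0,-0.07,0.22],
])

```text
t: 12.15
eef_pos: [0.4826, -0.307, 0.1562]
tcp_rot: [[-0.863, 0.502, -0.052], [0.504, 0.864, -0.015], [0.037, -0.039, -0.999]]
force: [0.2, 0.3, 0.7]
finger_gap: 0.0193
```

step_arm([
  [0,0,0,-0.06,0.22],
  [0,0,0,0,0.22],
  [0,0,0,0,0.22],
  [0,0,0,0,0.22],
])

```text
t: 12.55
eef_pos: [0.4843, -0.3078, 0.1582]
tcp_rot: [[-0.892, 0.45, -0.048], [0.451, 0.892, -0.017], [0.035, -0.037, -0.999]]
force: [-0.3, 0.4, -0.7]
finger_gap: 0.0191
```

```bash
python3 - <<'E'
from h import *
s=sense();R=s['tcp_rot'];print(s['eef_pos'],np.degrees(np.arctan2(R[1,1],R[0,1])),R.T@(np.array([.4835,-.307,.152])-s['eef_pos']),s['force'],s['torque'],s['finger_gap'])
E
```

```text
[ 0.48431461 -0.30775957  0.15824278] 63.25899647366059 [0.0008497  0.00054249 0.00626071] [-0.29865969  0.43343017 -0.69875889] [ 0.05558245 -0.05390576 -0.00175441] 0.019083519317871504
```

Forces and torque are near zero and the jaws stand at 63.3°, which fits a click at 62.3°. Open slightly, lift out, and look.

step_arm([
  [0,0,0,0,0.33],
  [0,0,0,0,0.33],
  [0,0,0,0,0.33],
  [0,0,-0.02,0,0.33],
  [0,0,-0.03,0,0.33],
  [0,0,-0.04,0,0.4],
  [0,0,-0.03,0,0.4],
  [0,0,-0.03,0,0.4],
])

```text
t: 13.35
eef_pos: [0.489, -0.3035, 0.3077]
tcp_rot: [[-0.89, 0.452, -0.058], [0.453, 0.891, -0.011], [0.047, -0.036, -0.998]]
force: [0.1, -0.2, -0.3]
finger_gap: 0.0352
```

step_arm([
  [0,0,0,0.14,0.5],
  [0,0,0,0.14,0.5],
  [0,0,0,0.14,0.5],
  [0,0,0,0.14,0.5],
  [0,0,0,0.14,0.5],
  [0,0,0,0.14,0.5],
  [0,0,0,0.14,0.5],
  [0,0,0,0.1,0.5],
])

```text
t: 14.15
eef_pos: [0.4911, -0.3045, 0.3143]
tcp_rot: [[0.024, 0.999, -0.049], [1.0, -0.025, -0.016], [-0.018, -0.048, -0.999]]
force: [0.3, -0.3, -0.3]
finger_gap: 0.0441
```

```bash
python3 - <<'E'
from h import *
s=sense();R=s['tcp_rot'];print(s['eef_pos'],R,s['force'])
w=snap('wrist','w4'); t=snap('top','top4')
C=np.array([.4835,-.307]);a=np.radians(92.3);B=[*(C+.058*np.array([np.cos(a),np.sin(a)])),.141]
print('beam@141',B,proj(w,B),proj(t,B))
E
```

```text
[ 0.49110322 -0.30451835  0.31432269] [[ 0.02370844  0.99852726 -0.04879779]
 [ 0.99956558 -0.02453141 -0.01633559]
 [-0.01750861 -0.0483893  -0.99867508]] [ 0.2910759  -0.28398991 -0.33670361]
beam@141 [np.float64(0.48117235603311154), np.float64(-0.24904672508336212), 0.141] [310.21716244 159.17383133] [418.17680996 243.2016342 ]
```

View pics/w4.png

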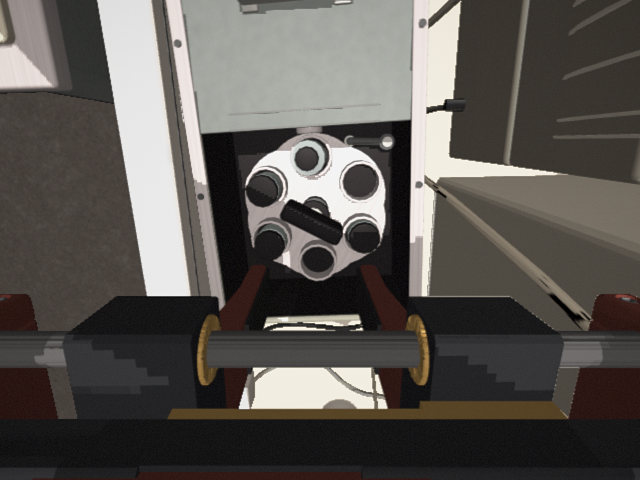

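The tall cell's stopper is at (310,158) and the predicted measuring place at (310,159). The low cells stand at (264,186), (270,240) and (362,234), and the bar has turned 60°. Now back to the cover bar to close.

step_arm([
  [0,0,0,0.138,0.5],
  [0,0,0,0.138,0.5],
  [0,0,0,0.138,0.5],
  [0,0,0,0.138,0.5],
  [0,0,0,0.138,0.5],
  [0,0,0,0.138,0.5],
  [0,0,0,0.138,0.5],
  [0,0,0,0.138,0.5],
])

```text
t: 15.05
eef_pos: [0.4905, -0.3042, 0.3137]
tcp_rot: [[0.907, 0.418, -0.05], [0.418, -0.908, -0.016], [-0.052, -0.007, -0.999]]
force: [-0.5, -0.2, 0.0]
finger_gap: 0.0436
```

step_arm([
  [0,0,0,0.138,0.5],
  [0,0,0,0.138,0.5],
  [0,0,0,0.126,0.5],
  [0,-0.03,0,0,0.5],
  [0,-0.04,0,0,0.5],
  [0,-0.04,0,0,0.5],
  [0,-0.04,0,0,0.5],
  [0,0,0,0,0.5],
])

```text
t: 15.85
eef_pos: [0.4861, -0.1506, 0.3106]
tcp_rot: [[0.998, 0.031, -0.051], [0.031, -0.999, -0.015], [-0.051, 0.013, -0.999]]
force: [0.3, -0.2, -1.0]
finger_gap: 0.0439
```

```bash
python3 - <<'E'
from h import *
s=sense();R=s['tcp_rot'];print(s['eef_pos'],R,R.T@(np.array([.4795,-.128,.25])-s['eef_pos']),R.T@(np.array([.4795,-.128,.197])-s['eef_pos']))
E
```

```text
[ 0.486111   -0.15063413  0.31060228] [[ 0.99822304  0.03135896 -0.05066936]
 [ 0.03063282 -0.99941747 -0.01504472]
 [-0.05111163  0.01346584 -0.99860216]] [-0.00280843 -0.02364432  0.06051202] [-9.95119590e-05 -2.43580112e-02  1.13437933e-01]
```

step_arm([
  [0,-0.02,0.03,0,0.5],
  [0,-0.004,0.03,0,0.5],
  [0,0,0.03,0,0.5],
  [0,0,0.01,0,0.5],
  [0,0,0,0,0.5],
])

```text
t: 16.35
eef_pos: [0.4825, -0.1281, 0.2098]
tcp_rot: [[0.998, 0.047, -0.045], [0.046, -0.999, -0.018], [-0.045, 0.016, -0.999]]
force: [0.2, 0.8, 1.0]
finger_gap: 0.0439
```

```bash
python3 - <<'E'
from h import *
s=sense();R=s['tcp_rot'];print(s['eef_pos'],s['force'],R.T@(np.array([.4795,-.128,.197])-s['eef_pos']))
E
```

```text
[ 0.48250417 -0.1281174   0.20980549] [0.17069013 0.75342577 0.97306369] [-0.00240987 -0.00046039  0.01292284]
```

step_arm([
  [0,0,0.011,0,0.5],
  [0,0,0.002,0,0.5],
  [0,0,0,0,0],
  [0,0,0,0,0],
  [0,0,0,0,0],
  [0,0,0,0,0],
  [0,0,0,0,0],
], newtons=25)

```text
t: 17.05
eef_pos: [0.4848, -0.1301, 0.1998]
tcp_rot: [[0.998, 0.047, -0.038], [0.046, -0.999, -0.019], [-0.039, 0.017, -0.999]]
force: [1.2, -0.7, -4.3]
finger_gap: 0.014
```

step_arm([
  [0,0.012,0,0,0],
  [0,0.022,0,0,0],
  [0,0.022,0,0,0],
  [0,0.022,0,0,0],
  [0,0.022,0,0,0],
  [0,0.022,0,0,0],
  [0,0.015,0,0,0],
  [0,0,0,0,0],
])

```text
t: 17.85
eef_pos: [0.4903, -0.2696, 0.1998]
tcp_rot: [[0.998, 0.045, -0.04], [0.045, -0.999, -0.009], [-0.04, 0.007, -0.999]]
force: [0.8, -2.3, -2.2]
finger_gap: 0.0136
```

Moved 140 mm; about 40 mm to go.

step_arm([
  [0,0.012,0,0,0],
  [0,0.012,0,0,0],
  [0,0.006,0,0,0],
  [0,0.004,0,0,0],
  [0,0.003,0,0,0],
])

```text
t: 18.35
eef_pos: [0.4918, -0.3073, 0.1998]
tcp_rot: [[0.998, 0.046, -0.041], [0.046, -0.999, -0.007], [-0.041, 0.005, -0.999]]
force: [0.7, 3.7, -0.9]
finger_gap: 0.0141
```

step_arm([
  [0,0.005,0,0,0],
  [0,0.005,0,0,0],
  [0,0.004,0,0,0],
])

```text
t: 18.65
eef_pos: [0.4918, -0.3081, 0.1995]
tcp_rot: [[0.998, 0.042, -0.046], [0.043, -0.999, 0.019], [-0.045, -0.021, -0.999]]
force: [1.5, 16.3, 4.2]
finger_gap: 0.0138
```

The end stop is felt at 16 N after about 179 mm of travel. Release, lift, and check.

step_arm([
  [0,0,0,0,0.4],
  [0,0,0,0,0.5],
  [0,0,0,0,0.5],
  [0,0,0,0,0.5],
  [0,0,-0.03,0,0.5],
  [0,0,-0.04,0,0.5],
  [0,0,-0.04,0,0.5],
  [0,-0.03,-0.04,0,0.5],
])

```text
t: 19.45
eef_pos: [0.4947, -0.2834, 0.3487]
tcp_rot: [[0.998, 0.041, -0.057], [0.043, -0.999, 0.021], [-0.056, -0.023, -0.998]]
force: [0.3, 0.2, -0.1]
finger_gap: 0.0441
```

step_arm([
  [0,-0.04,-0.03,0,0.5],
  [0,-0.04,-0.02,0,0.5],
  [0,-0.04,0,0,0.5],
  [0,-0.04,0,0,0.5],
  [0,-0.04,0,0,0.5],
  [0,0,0,0,0.5],
  [0,0,0,0,0.5],
])

```text
t: 20.15
eef_pos: [0.4912, -0.0802, 0.414]
tcp_rot: [[0.998, 0.039, -0.039], [0.04, -0.999, 0.012], [-0.039, -0.013, -0.999]]
force: [-0.7, -0.0, -0.1]
finger_gap: 0.0439
```

```bash
python3 - <<'E'
from h import *
s=sense();print(s['t'],s['eef_pos'],s['force'])
w=snap('wrist','w5'); t=snap('top','top5'); sd=snap('side','side5')
a=cv2.resize(t['color'][195:300,260:490],None,fx=3,fy=3,interpolation=cv2.INTER_CUBIC)[:,:,::-1]
b=cv2.resize(sd['color'][200:365,270:415],None,fx=2,fy=2,interpolation=cv2.INTER_CUBIC)[:,:,::-1]
im=np.zeros((600,800,3),np.uint8); im[:a.shape[0],:a.shape[1]]=a; b=b[:285]; im[315:,:b.shape[1]]=b
c=cv2.resize(w['color'],(380,285))[:,:,::-1]; im[315:,400:780]=c
cv2.imwrite('pics/c5.png',im)
E
```

```text
20.15 [ 0.49124578 -0.08016816  0.41403176] [-0.65885085 -0.00658301 -0.09576809]
```

View pics/c5.png

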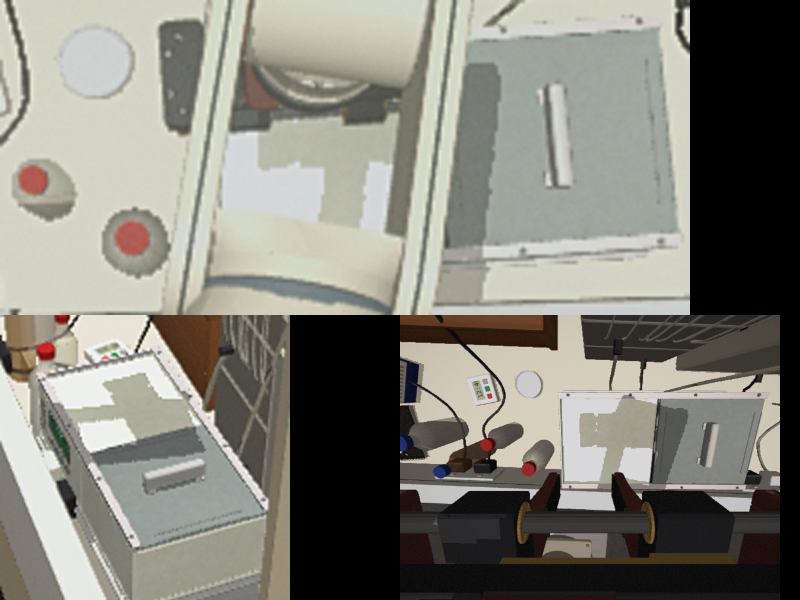

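The cover reaches the -y end of the changer, with its bar at (558,135) in the crop. Dish and timer are where they were. A quick number check, then hand in.

```bash
python3 - <<'E'
from h import *
t=load('top5');t0=load('top0')
b=[]
for d,(u0,u1) in((t0,(395,455)),(t,(425,465))):
    g=cv2.cvtColor(d['color'],cv2.COLOR_RGB2GRAY)[215:275,u0:u1]
    k,l,st,c=cv2.connectedComponentsWithStats((g>np.median(g)+25).astype(np.uint8)); i=1+st[1:,4].argmax()
    b.append(onz(d,c[i][0]+u0,c[i][1]+215,.195)); print(st[i],b[-1])
g=[cv2.cvtColor(d['color'],cv2.COLOR_RGB2GRAY)[200:300,150:315].astype(int) for d in(t0,t)]
print('bystander diff px',[(np.abs(g[0]-g[1])[:60,75:155]>30).sum()])
print(sense()['joint_vel']); job.sign_off()
E
```

```text
[ 29  10   6  33 126] [ 0.48014112 -0.25933997  0.195     ]
[ 18   8   7  33 127] [ 0.48326266 -0.30783069  0.195     ]
bystander diff px [np.int64(0)]
[-0.53882793  0.35458344 -0.01687538 -0.04664686 -0.02704956  0.08909794]
the job is handed in; nothing more can be done
```

The job is handed in at about 20 s of the 67 s allowed. I slid the cover back to its stop, turned the turret one click (+60°, anticlockwise from above), then slid the cover shut to its stop and lifted the arm clear. No verdict comes back, so these are my own checks:

- **Tall cell:** after the turn its stopper was within about 1 pixel of the predicted measuring place in the wrist view. All four cells looked upright then; once the cover was shut I could no longer see them.
- **Cover:** both stops were felt, at 21 N open and 16 N shut, with about 179 mm of travel measured. The closed bar is at y = −0.308, which fits the shut position.
- **Bystanders:** the image region with the dish and timer was unchanged before and after. The tip box was only seen in passing, and the arm kept well clear of it.

**What went wrong:** early on I turned the wrist before swinging the base, so joint 6 stopped at 145.55° (limit 145.62°) and the tool tilted about 5°. The tilt eased to about 3° by the end. It did not matter, because I turned the knob with the jaws slightly loose.

One check disagreed: before the turn, a rough fix on the stopper gave a height of 121 mm instead of 141 mm. Its horizontal position agreed, so I did not act on it.

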